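Snap the loose tool case shut

TASK

Three wooden carving-tool cases stand on the table; two are latched, but one has its brass catch standing up. Tug that case's lid up by its knob about two centimetres to check that it really is loose, let it back down until it is shut, and then press its catch down level so that the case is latched. Leave the two latched cases alone.

Things in the scene. Friction and masses are not known exactly. Their poses are not given: they have to be found in the camera images.
- lid_knob (a point): Centre of the dark upright knob (24 mm across, 40 high) on the unlatched case's lid; 100 mm above the table when shut. The wooden case is 200 (x) x 130 (y) x 75 mm high, so the knob's top is at 115. Axes: x along the case towards its catch face, away from the robot; y along its width; z up. The lid's hinge axis runs along y, 140 mm behind (-x) and 50 mm below this point.
- lid (a joint): Lid of the unlatched case: 0 = shut, grows (rad) as the catch side lifts. It lifts freely (about 2 N at the knob) and falls shut when let go. 0.145 rad lifts the knob by about 20 mm and shifts it about 9 mm towards the hinge.
- catch_tab (a point): Centre of the press tab, 27 (x) x 24 (y) x 8 mm thick, at the end of the raised brass catch bar on the unlatched case's face away from the robot. The bar swings about the case's x; its pivot is 74 mm from here. This point stays 22 mm out from the face; shut, it is 68 mm above the table, the bar level along the case's +y. Axes turn with the bar: x the case's x, y from pivot to tab.
- catch (a joint): Catch of the unlatched case: 0 = level, shut; grows (rad) as the tab swings up. Starts between 0.5 and 0.65. It has a stiff pivot (about 2 N at the tab), stays where it is left and stops firmly at 0. Once shut, it holds the lid's pin down.
- case_shut_1: A latched case of the same make and size (200 x 130 x 75 mm, knob to 115 mm), its catch level; not to be handled. Origin at the centre of its underside, x towards its catch face. It is fixed to the table.
- case_shut_2: The other latched case, the same as case_shut_1.

How it is judged (in metres and radians):
On the way, in this order (a step that is already met when the one before it is completed fails the run):
1. the loose lid is tugged up by 10 mm or more at the knob, with its catch still up (value of joint lid above 0.07 rad and value of joint catch above 0.3 rad), for 0.1 s.
2. the lid is back down, with its catch still up (value of joint lid below 0.03 rad and value of joint catch above 0.3 rad), for 0.1 s.
At the end, for the whole second after the job is handed in: The catch of the case that was unlatched is down, within 0.2 rad (11 degrees) of level, and its lid is shut, within 0.03 rad (value of joint catch below 0.2 rad and value of joint lid below 0.03 rad); the robot touches nothing.
It fails at once if a latched case is handled or pushed with more than 5 N (contact force between any of the arm, the fingers and case_shut_1 above 5 N or contact force between any of the arm, the fingers and case_shut_2 above 5 N).
It also fails if it takes over 43 s, if anything falls off the work surface, if the arm or the gripper's body presses on something with over 40 N, if the wrist force passes 120 N, or if a joint passes its speed limit or range.

ROBOT

A 7-joint arm with a two-finger parallel gripper is mounted at the origin on the work surface. World frame = base frame: x ahead of the robot, y to its left, z up, the work surface at z = 0. Lengths are in m, angles in degrees, forces in N, time in s.
With the tool pointing down it reaches from about 0.425 to 0.875 m from the base axis. Payload 4.7 kg.
Tool frame: the origin (TCP) lies on the mounting face of the last link; the fingertips stand 182 mm ahead of it and the grasp point (between the pads) lies 164 mm ahead of it; z points along the fingers, x is the direction in which the jaws open and shut, and the axes are right-handed (so a half turn about z gives the same grasp; the last joint's range is limited). The gripper opens to 87 mm and grips with 3 to 60 N. Pads are 19 mm wide; open, the fingers measure 117 mm over their backs; the gripper's body (75 mm by 190 mm) begins 51 mm behind the grasp point.
Start: joints at [-67.374, 18.392, -4.016, 83.108, 1.295, 78.541, -3.26], TCP at [0.242, 0.603, 0.405] pointing down, gripper open.
Joint ranges: [-163.93, 163.93], [-17.29, 119.83], [-79.2, 71.16], [3.27, 140.29], [-89.18, 269.18], [5.43, 117.66], [-154.24, 154.24]. Speed limits (degrees/s): [147.25, 147.25, 180, 180, 180, 180, 180].

INTERFACE

Orientations are given as [roll, pitch, yaw] about the fixed x, y, z axes, in that order (R = Rz(yaw) Ry(pitch) Rx(roll)).
In Python, from cell import status, cams, env, outline_of, landmark_of gives the robot as it stands. The module is installed in compiled form; this text tells all that it offers.
- The arm moves only by the tool jog_arm, never from a script. Its argument "rows" is a list of rows, each a list of 7 numbers: the closure, from 0 (fully open) to 1 (shut), then the shift along the tool's x, y, z in m, then the turn, a rotation vector about the tool's x, y, z in degrees. A call has 1 to 12 rows; each row shifts and turns the commanded pose from where the row before left it, along the tool's axes as they then stand; what a row does not reach is not made up. A row lasts 1/12 s, in which the tool goes at most 41.7 mm and 7.16 degrees, less where a joint would pass 70% of its speed; a pose out of reach is approached as far as the arm can. A call with a gripper value outside its range is refused whole. The fingers move at their own pace and stop on an object; "grip_force" is the grip in N (left out, the last holds). Time passes only in rows, so rows that do not move let the fingers close. It gives the time, the measured TCP pose, the force and the opening at its end, in the units of the state.
- status.get_obs(): the state, without advancing time (a new reading comes with each control period).
- cams.read_camera(name): name is "scene" or "top"; returns (picture, depth): 480x640x3 uint8, red, green, blue; 480x640 float32, m along the optical axis (not along the pixel's ray), 0 where there is no reading.
- cams.camera_params(name): a dict with "vfov" (degrees; the focal length in pixels is half the picture's height over the tangent of half this angle, whatever the lens; pixels are square), "cx", "cy" (the principal point, pixels), "k1" (the pictures are not rectified: a ray, as slopes to the right and down, at radius r is drawn at 1 + k1 r^2 times it, then the intrinsics apply), "eye" and "attitude" of the camera in the world. Camera axes: x right, y up, looking along -z (the intrinsics and any distortion apply to the point x, -y, -z); pixel columns grow to the right and rows downward; lengths in m; the calibration is good to about 2 mm. A picture is of the moment at which its call begins. camera_params takes no time and is no camera call.
- env.sign_off(): hands the job in, once; it reports no verdict.
Trained networks look in the newest picture that a camera, given by its name, has taken for a name from the list of things; names that differ only in an ending like _2 or _b are one class to them, and where a whole thing is asked for, a point or a joint stands for the part that bears it (a point fixed in the world has none). Each returns a list of dicts, best first, with "conf" (0 to 1); they miss things now and then, are a little off and sometimes report something else, mostly with a low value. They report only what shows in the picture. A call takes as long as a camera call.
- outline_of(camera, name): "pixels" (480x640 bool, what is visible of it) and "box" ([left, top, right, bottom] in pixels, round what is visible of it).
- landmark_of(camera, name): "position" ([row, column] in pixels: a listed point, or the origin of a listed thing).
The state is a dict: "time_s": time; "qpos": joint angles; "joint_velocities": joint speeds; "effort": joint torques, N m; "tool_pos": TCP position; "tool_rot": TCP orientation; "force": force on the tool from outside, world axes, zero at the start; "wrist_torque": the same for the moment, N m; "grip_width": finger opening in m.
Only numpy, scipy, OpenCV 4.12 (cv2) and the standard library are available. Lean on these libraries where they do the work, as an engineer would, in place of code of your own. Each camera call takes 0.05 s, during which the arm holds its last target. There are 200 camera calls.

## Working session

There is one attempt and no reset: what is moved stays moved. The work goes in short steps, Python scripts to look and compute and a tool call to move; the robot and the scene stay as the last step left them, time stands still between calls to the robot, and variables do not carry over. Pictures are saved under pics/ and viewed, about 8 in all and at most 12, crops included, and the job is handed in when it is done.

Besides the shell and the picture viewer there is one more tool, called after "Request:" as a command line: name --pt "numbers of a row" for each row, then --argument value for the rest. jog_arm: Moves the arm, as the interface text tells. Its arguments: {"type":"object","properties":{"rows":{"type":"array"},"grip_force":{"type":"number"}},"required":["rows"]}

```bash
mkdir -p pics
cat > h.py <<'E'
import numpy as np, cv2
from cell import status, cams, env, outline_of, landmark_of
from scipy.spatial.transform import Rotation as R
def rot(a):
    a=np.array(a,float)
    return a if a.shape==(3,3) else (R.from_euler('xyz',a,degrees=True).as_matrix() if a.size==3 else R.from_quat(a).as_matrix())
def ray(n,rc):
    p=cams.camera_params(n); f=240/np.tan(np.radians(p['vfov']/2))
    K=np.array([[f,0,p['cx']],[0,f,p['cy']],[0,0,1]])
    u=cv2.undistortPoints(np.array([[[rc[1],rc[0]]]],float),K,np.array([p['k1'],0,0,0,0.]))[0,0]
    return np.array(p['eye'],float), rot(p['attitude'])@np.array([u[0],-u[1],-1])
def pt(n,rc,d): e,v=ray(n,rc); return e+v*d
def atz(n,rc,z): e,v=ray(n,rc); return e+v*(z-e[2])/v[2]
def tri(rs):
    A=0;b=0
    for e,v in rs:
        v=v/np.linalg.norm(v);P=np.eye(3)-np.outer(v,v);A=A+P;b=b+P@e
    x=np.linalg.solve(A,b); return x,[np.linalg.norm(np.cross(x-e,v/np.linalg.norm(v))) for e,v in rs]
E
python3 - <<'E'
from h import *
np.set_printoptions(precision=4,suppress=True)
o=status.get_obs();print(o)
for n in('scene','top'):
    print(n,cams.camera_params(n))
    im,d=cams.read_camera(n);cv2.imwrite(f'pics/{n}0.png',im[:,:,::-1]);np.save(f'pics/{n}0.npy',d)
    for t in('lid_knob','catch_tab','case_shut_1'):
        for r in landmark_of(n,t):
            rc=r['position'];i,j=int(rc[0]),int(rc[1])
            print(t,r['conf'],rc,pt(n,rc,d[i,j]))
        for r in outline_of(n,t): print('  out',t,r['conf'],r['box'],r['pixels'].sum())
E
```

```text
{'time_s': 0.0, 'qpos': array([-67.3744,  18.4386,  -4.0172,  83.1756,   1.295 ,  78.5422,
        -3.2611]), 'joint_velocities': array([ 0.0295,  0.0435, -0.0308, -0.0101, -0.0477,  0.0277, -0.1011]), 'effort': array([  0.0001, -49.1294,  -0.4033, -31.2519,  -0.0638,   0.044 ,
         0.0002]), 'tool_pos': array([0.2415, 0.6032, 0.4037]), 'tool_rot': array([179.9946,   0.1112,  68.1846]), 'force': array([-1.4939, -0.2089,  0.3539]), 'wrist_torque': array([-0.0211, -0.0657, -0.0393]), 'grip_width': 0.08713287821177287}
scene {'vfov': 47.52521593948636, 'cx': 323.1362204194335, 'cy': 245.8301407567411, 'k1': -0.14675757628280556, 'eye': array([0.7776, 0.4083, 0.89  ]), 'attitude': array([ 32.6448,  -0.1393, 141.4148])}
lid_knob 0.68 [363.8, 359.8] [0.5551 0.2198 0.1185]
  out lid_knob 0.73 [307.1, 296.9, 458.6, 432.6] 10119
catch_tab 0.64 [402.5, 323.4] [0.633  0.2307 0.1129]
  out catch_tab 0.83 [300.8, 372.5, 336.3, 415.1] 584
case_shut_1 0.94 [259.0, 319.1] [0.4733 0.0188 0.0759]
case_shut_1 0.75 [204.1, 235.1] [ 0.5217 -0.1739  0.0753]
  out case_shut_1 0.84 [246.3, 187.5, 383.6, 317.2] 9468
  out case_shut_1 0.81 [166.8, 143.7, 297.4, 248.3] 8149
top {'vfov': 48.615061300781, 'cx': 312.5305955095669, 'cy': 242.05452849341503, 'k1': -0.14337039599640417, 'eye': array([ 0.3132, -0.0126,  1.135 ]), 'attitude': array([  8.3827,   1.8601, -90.3203])}
lid_knob 0.76 [205.1, 213.0] [0.5395 0.2165 0.1173]
  out lid_knob 0.8 [180.2, 172.9, 253.3, 276.7] 6171
catch_tab 0.63 [162.1, 207.2] [0.6302 0.2323 0.1114]
case_shut_1 0.86 [234.1, 428.5] [ 0.4834 -0.2135  0.0757]
case_shut_1 0.57 [257.0, 330.1] [ 0.439  -0.0141  0.0753]
  out case_shut_1 0.67 [398.7, 164.2, 466.3, 282.4] 7129
```

View images.

Run:
```python
import cv2
a=cv2.imread('pics/scene0.png')[130:450,150:500];cv2.imwrite('pics/a.png',cv2.resize(a,None,fx=1.8,fy=1.8,interpolation=2))
a=cv2.imread('pics/top0.png')[130:320,140:500];cv2.imwrite('pics/b.png',cv2.resize(a,None,fx=2.2,fy=2.2,interpolation=2))
```

```text
(no output)
```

View pics/a.png

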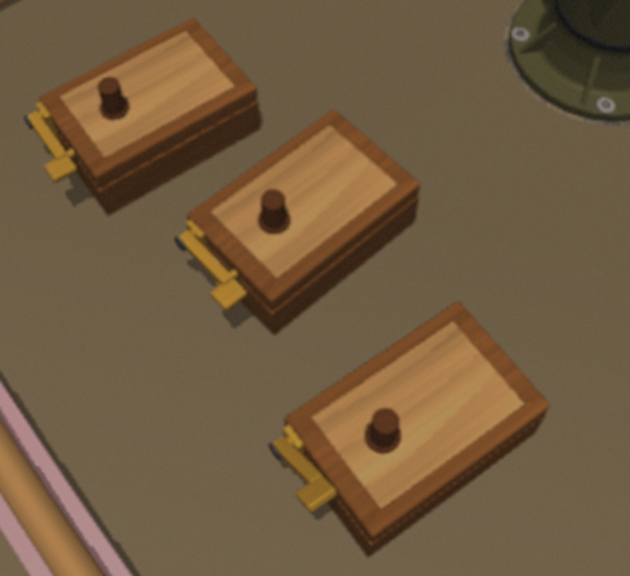

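View pics/b.png

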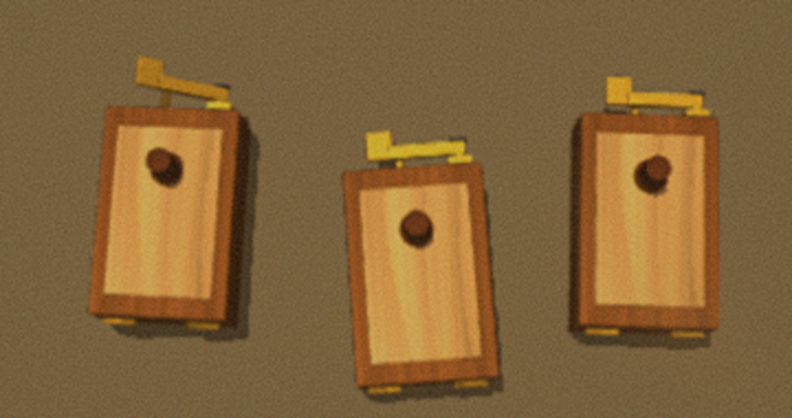

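The pictures show three cases. The left one in the top view (knob at about row 205, col 213; tab at row 162, col 207) has its bar standing up, and the network picked the same one. Now I'll measure it precisely.

Run:
```python
from h import *
np.set_printoptions(precision=4,suppress=True)
L={'lid_knob':{'scene':[363.8,359.8],'top':[205.1,213.0]},'catch_tab':{'scene':[402.5,323.4],'top':[162.1,207.2]}}
for k,v in L.items(): print(k,tri([ray(n,rc) for n,rc in v.items()]))
for n in('scene','top'):
    d=np.load(f'pics/{n}0.npy'); p=cams.camera_params(n);f=240/np.tan(np.radians(p['vfov']/2))
    K=np.array([[f,0,p['cx']],[0,f,p['cy']],[0,0,1]])
    jj,ii=np.meshgrid(np.arange(640.),np.arange(480.))
    u=cv2.undistortPoints(np.stack([jj,ii],-1).reshape(-1,1,2),K,np.array([p['k1'],0,0,0,0.]))[:,0]
    X=np.array(p['eye'])+(np.c_[u[:,0],-u[:,1],-np.ones(len(u))]*d.reshape(-1,1))@rot(p['attitude']).T
    np.save(f'pics/{n}X.npy',X)
    roi=(X[:,1]>.09)&(X[:,1]<.36)&(X[:,0]>.35)&(X[:,0]<.75)&(d.ravel()>0)
    lid=X[roi&(abs(X[:,2]-.075)<.006)]
    lid=lid[(np.hypot(*(lid[:,:2]-[.5,.215]).T)<.125)]
    r=cv2.minAreaRect(lid[:,:2].astype(np.float32));print(n,'lid',r,np.median(lid[:,2]))
    kn=X[roi&(X[:,2]>.108)&(np.hypot(X[:,0]-.545,X[:,1]-.217)<.03)];print('knobtop',kn.mean(0),np.median(kn[:,2]),np.ptp(kn,axis=0),len(kn))
    tb=X[roi&(X[:,2]>.06)&(np.hypot(X[:,0]-.632,X[:,1]-.23)<.022)];print('tab',np.median(tb,0),tb.min(0),tb.max(0),len(tb))
    bar=X[roi&(X[:,2]>.05)&(X[:,0]>.61)&(X[:,0]<.66)]
    print('bar',bar[np.argsort(bar[:,1])][::max(1,len(bar)//14)])
```

```text
lid_knob (array([0.5465, 0.2178, 0.0982]), [np.float64(0.004034087618277581), np.float64(0.004034087618277622)])
catch_tab (array([0.6315, 0.2313, 0.1107]), [np.float64(0.0015609103526895741), np.float64(0.0015609103526895338)])
scene lid ((0.5146910548210144, 0.2248835563659668), (0.13209567964076996, 0.21287697553634644), 87.61203002929688) 0.0760447737962694
knobtop [0.5501 0.2228 0.1152] 0.1155344385402245 [0.0241 0.0224 0.0109] 196
tab [0.6295 0.2313 0.1143] [0.6181 0.2091 0.0901] [0.6457 0.245  0.1242] 335
bar [[0.6111 0.1647 0.0688]
 [0.6209 0.1725 0.0757]
 [0.6159 0.1788 0.0809]
 [0.6276 0.1864 0.0822]
 [0.6275 0.1965 0.0916]
 [0.6198 0.2061 0.1   ]
 [0.6199 0.2157 0.1045]
 [0.6202 0.2232 0.1092]
 [0.6318 0.2283 0.1118]
 [0.6301 0.233  0.1155]
 [0.632  0.2377 0.117 ]
 [0.6294 0.2413 0.1209]
 [0.6392 0.2445 0.1152]
 [0.6102 0.2637 0.0765]
 [0.6117 0.2821 0.0711]]
top lid ((0.5141348242759705, 0.22284989058971405), (0.13086925446987152, 0.21474096179008484), 86.73591613769531) 0.0752626837869036
knobtop [0.5448 0.2194 0.1144] 0.11450647218249244 [0.0239 0.0242 0.0109] 114
tab [0.6258 0.2285 0.1116] [0.6128 0.2097 0.0603] [0.6433 0.2442 0.1232] 215
bar [[0.6212 0.1651 0.0725]
 [0.6112 0.1717 0.0699]
 [0.6199 0.1789 0.0778]
 [0.6141 0.1861 0.0837]
 [0.6174 0.1937 0.0878]
 [0.6148 0.201  0.0824]
 [0.6153 0.2087 0.0963]
 [0.6203 0.2166 0.1085]
 [0.6215 0.2226 0.0604]
 [0.6209 0.2251 0.1074]
 [0.6192 0.2278 0.1132]
 [0.6428 0.2309 0.1121]
 [0.6393 0.2339 0.1166]
 [0.6432 0.2377 0.1182]
 [0.6199 0.2429 0.1191]]
```

Request:
jog_arm --pt "0 0 0 0 0 0 -6.3" --pt "0 0 0 0 0 0 -6.3" --pt "0 0 0 0 0 0 -6.2" --pt "0 -0.03 0.027 0 0 0 0" --pt "0 -0.03 0.027 0 0 0 0" --pt "0 -0.03 0.027 0 0 0 0" --pt "0 -0.03 0.027 0 0 0 0" --pt "0 -0.03 0.027 0 0 0 0" --pt "0 -0.03 0.027 0 0 0 0" --pt "0 -0.03 0.027 0 0 0 0" --pt "0 -0.03 0.027 0 0 0 0" --pt "0 -0.03 0.027 0 0 0 0" --grip_force 30

```text
time_s: 1.7
tool_pos: [0.4709, 0.3192, 0.4052]
tool_rot: [180.0, -0.0, 87.0]
force: [0.4, 1.1, -0.0]
grip_width: 0.087
```

Request:
jog_arm --pt "0 -0.0235 0.0205 0 0 0 0" --pt "0 -0.0235 0.0205 0 0 0 0" --pt "0 -0.0235 0.0205 0 0 0 0" --pt "0 -0.0235 0.0205 0 0 0 0" --pt "0 0 0 0.03 0 0 0" --pt "0 0 0 0.03 0 0 0" --pt "0 0 0 0.03 0 0 0" --pt "0 0 0 0.02 0 0 0" --pt "0 0 0 0 0 0 0"

```text
time_s: 2.45
tool_pos: [0.5451, 0.2221, 0.2898]
tool_rot: [-179.6, 0.2, 87.0]
force: [-1.4, -0.3, 0.0]
grip_width: 0.0869
```

Run:
```python
from h import *
np.set_printoptions(precision=4,suppress=True)
o=status.get_obs();print(o['tool_pos'],o['tool_rot'],o['force'])
for n in('scene','top'):
    im,d=cams.read_camera(n);cv2.imwrite(f'pics/{n}1.png',im[:,:,::-1])
    for t in('lid_knob','catch_tab'):
        for r in landmark_of(n,t): print(n,t,r['conf'],r['position'])
a=cv2.imread('pics/scene1.png')[230:450,230:500];a=cv2.resize(a,None,fx=1.45,fy=1.45)
b=cv2.imread('pics/top1.png')[110:300,130:330];b=cv2.resize(b,None,fx=1.6,fy=1.6)
h=min(len(a),len(b));cv2.imwrite('pics/c.png',np.hstack([a[:h],b[:h]]))
```

```text
[0.5451 0.2221 0.2898] [-179.5625    0.2452   86.9808] [-1.3555 -0.2629  0.0068]
scene lid_knob 0.9 [366.4, 360.2]
scene catch_tab 0.8 [403.9, 325.5]
top lid_knob 0.89 [202.1, 213.8]
```

View pics/c.png

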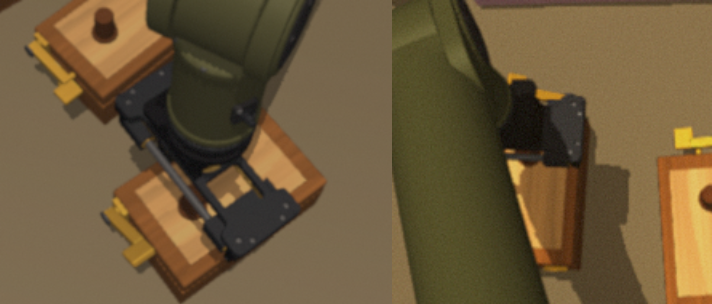

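The gripper straddles the dark knob (scene crop about col 190, row 205), and the catch is clear of the fingers. I'll lower it and close.

Request:
jog_arm --pt "0 -0.001 0.002 0.012 0 0 0" --pt "0 0 0 0.012 0 0 0" --pt "0 0 0 0 0 0 0" --pt "0.5 0 0 0 0 0 0" --pt "1 0 0 0 0 0 0" --pt "1 0 0 0 0 0 0" --pt "1 0 0 0 0 0 0" --pt "1 0 0 0 0 0 0" --pt "1 0 0 0 0 0 0" --pt "1 0 0 0 0 0 0" --pt "1 0 0 0 0 0 0"

```text
time_s: 3.67
tool_pos: [0.549, 0.2218, 0.2709]
tool_rot: [180.0, -0.0, 87.0]
force: [-0.4, -0.3, 0.1]
grip_width: 0.0414
```

Request:
jog_arm --pt "1 0 0 0.003 0 0 0" --pt "1 0 0 0 0 0 0" --pt "1 0 0 0 0 0 0" --pt "1 0 0 0 0 0 0" --pt "1 0 0 0 0 0 0" --pt "1 0 0 0 0 0 0" --pt "1 0 0 0 0 0 0"

```text
time_s: 4.25
tool_pos: [0.5488, 0.2212, 0.2673]
tool_rot: [-179.9, 0.1, 87.0]
force: [-0.6, -3.1, -2.5]
grip_width: 0.023
```

Request:
jog_arm --pt "1 0 -0.001 -0.0025 0 0 0" --pt "1 0 -0.001 -0.0025 0 0 0" --pt "1 0 -0.001 -0.0025 0 0 0" --pt "1 0 -0.001 -0.0025 0 0 0" --pt "1 0 -0.0011 -0.0025 0 0 0" --pt "1 0 -0.0011 -0.0025 0 0 0" --pt "1 0 -0.0012 -0.0025 0 0 0" --pt "1 0 -0.0012 -0.0025 0 0 0" --pt "1 0 0 0 0 0 0" --pt "1 0 0 0 0 0 0" --pt "1 0 0 0 0 0 0"

```text
time_s: 5.17
tool_pos: [0.5401, 0.2217, 0.2878]
tool_rot: [-180.0, 0.1, 87.0]
force: [-1.4, -4.8, -4.8]
grip_width: 0.0232
```

Run:
```python
from h import *
np.set_printoptions(precision=4,suppress=True)
o=status.get_obs();print(o['tool_pos'],o['force'],o['grip_width'])
n='scene';im,d=cams.read_camera(n)
for t in('lid_knob','catch_tab'):
    for r in landmark_of(n,t): print(n,t,r['conf'],r['position'])
cv2.imwrite('pics/d.png',cv2.resize(im[280:450,260:480,::-1],None,fx=2.5,fy=2.5))
```

```text
[0.5401 0.2217 0.2878] [-1.352  -4.84   -4.7678] 0.023182181297825778
scene lid_knob 0.73 [355.5, 367.4]
scene catch_tab 0.82 [402.0, 326.2]
```

View pics/d.png

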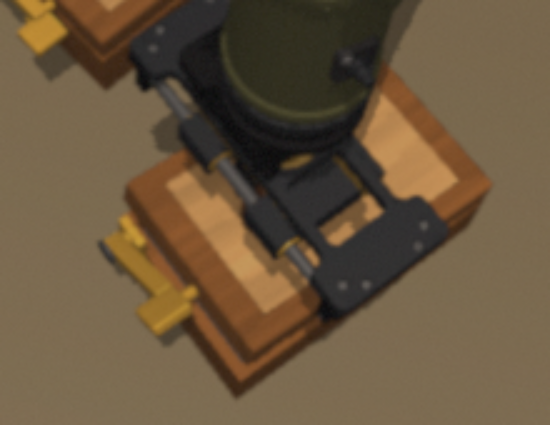

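The lid is clearly raised: there's a gap under its front edge near crop (250, 360). The catch is still up. Next I'll lower the lid along the same arc and release.

Request:
jog_arm --pt "1 0 0.0012 0.0025 0 0 0" --pt "1 0 0.0012 0.0025 0 0 0" --pt "1 0 0.0011 0.0025 0 0 0" --pt "1 0 0.0011 0.0025 0 0 0" --pt "1 0 0.001 0.0025 0 0 0" --pt "1 0 0.001 0.0025 0 0 0" --pt "1 0 0.001 0.0025 0 0 0" --pt "1 0 0.001 0.0025 0 0 0" --pt "1 0 0 0.001 0 0 0" --pt "1 0 0 0 0 0 0" --pt "1 0 0 0 0 0 0" --pt "1 0 0 0 0 0 0"

```text
time_s: 6.32
tool_pos: [0.5488, 0.2212, 0.2675]
tool_rot: [-180.0, 0.0, 87.0]
force: [-1.8, -5.7, 0.1]
grip_width: 0.023
```

Request:
jog_arm --pt "0.8 0 0 0 0 0 0" --pt "0.5 0 0 0 0 0 0" --pt "0.3 0 0 0 0 0 0" --pt "0.3 0 0 0 0 0 0" --pt "0.3 0 0 0 0 0 0" --pt "0.3 0 0 0 0 0 0" --pt "0.3 0 0 0 0 0 0" --pt "0.3 0 0 0 0 0 0" --pt "0.3 0 0 0 0 0 0"

```text
time_s: 7.07
tool_pos: [0.549, 0.2219, 0.2668]
tool_rot: [180.0, -0.0, 87.0]
force: [-0.3, -0.5, -0.3]
grip_width: 0.0596
```

Request:
jog_arm --pt "0.3 0 0 -0.022 0 0 0" --pt "0.3 0 0 -0.022 0 0 0" --pt "0.3 0 0 -0.022 0 0 0" --pt "0.6 0.006 0.021 0 0 0 0" --pt "1 0.005 0.021 0 0 0 0" --pt "1 0.005 0.021 0 0 0 0" --pt "1 0.005 0.021 0 0 0 0" --pt "1 0 0 0 0 0 0" --pt "1 0 0 0 0 0 0" --pt "1 0 0 0 0 0 0" --pt "1 0 0 0 0 0 0" --pt "1 0 0 0 0 0 0"

```text
time_s: 8.07
tool_pos: [0.6333, 0.2383, 0.333]
tool_rot: [-180.0, -0.0, 87.0]
force: [-0.3, 0.9, 0.2]
grip_width: 0.0093
```

Request:
jog_arm --pt "1 0 0 0 0 0 0" --pt "1 0 0 0 0 0 0" --pt "1 0 0 0 0 0 0" --pt "1 0 0 0 0 0 0" --pt "1 0 0 0 0 0 0" --pt "1 0 0 0 0 0 0"

```text
time_s: 8.57
tool_pos: [0.6339, 0.2383, 0.3328]
tool_rot: [180.0, -0.0, 87.0]
force: [-0.6, -0.2, -1.0]
grip_width: 0.0006
```

Run:
```python
from h import *
np.set_printoptions(precision=4,suppress=True)
o=status.get_obs();print(o['tool_pos'],o['force'],o['grip_width'])
n='scene';im,d=cams.read_camera(n)
for t in('lid_knob','catch_tab'):
    for r in landmark_of(n,t): print(n,t,r['conf'],r['position'],atz(n,r['position'],.1 if t=='lid_knob' else .111))
cv2.imwrite('pics/e.png',cv2.resize(im[280:450,260:480,::-1],None,fx=2.5,fy=2.5))
```

```text
[0.6339 0.2383 0.3328] [-0.5594 -0.164  -1.0219] 0.0005605551814638106
scene lid_knob 0.98 [362.6, 362.8] [0.5449 0.2167 0.1   ]
```

View pics/e.png

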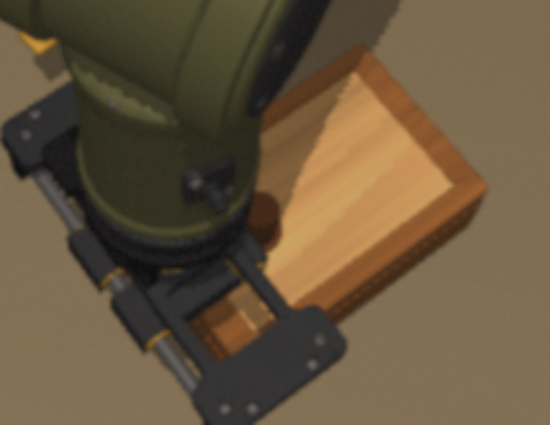

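The lid is shut again. The closed gripper hides the tab, so I'm relying on the measured position. I'll press down in small steps.

Request:
jog_arm --pt "1 0 0 0.012 0 0 0" --pt "1 0 0 0.012 0 0 0" --pt "1 0 0 0.006 0 0 0" --pt "1 0 0 0.005 0 0 0" --pt "1 0 0 0.005 0 0 0" --pt "1 0 0 0 0 0 0"

```text
time_s: 9.22
tool_pos: [0.6336, 0.2399, 0.2922]
tool_rot: [-180.0, -0.1, 87.1]
force: [-0.2, 3.2, 2.4]
grip_width: 0.0007
```

Request:
jog_arm --pt "1 0 0 0.005 0 0 0" --pt "1 0 0 0.005 0 0 0" --pt "1 0 0 0.005 0 0 0" --pt "1 0 0 0.005 0 0 0" --pt "1 0 0 0.004 0 0 0" --pt "1 0 0 0.004 0 0 0" --pt "1 0 0 0.003 0 0 0" --pt "1 0 0 0 0 0 0"

```text
time_s: 9.88
tool_pos: [0.6339, 0.2377, 0.2608]
tool_rot: [-180.0, 0.1, 87.0]
force: [0.1, 0.6, 1.1]
grip_width: 0.0007
```

Request:
jog_arm --pt "1 0 0 0.002 0 0 0" --pt "1 0 0 0.002 0 0 0" --pt "1 0 0 0.002 0 0 0" --pt "1 0 0 0.001 0 0 0" --pt "1 0 0 0 0 0 0" --pt "1 0 0 0 0 0 0"

```text
time_s: 10.38
tool_pos: [0.634, 0.238, 0.2565]
tool_rot: [180.0, 0.0, 87.0]
force: [-3.6, 0.5, 9.8]
grip_width: 0.0004
```

The force has risen to 10 N at a tip height of about 74 mm, so the catch is at its stop. I'll retreat and check.

Request:
jog_arm --pt "1 0 0 -0.01 0 0 0" --pt "1 0 0 -0.03 0 0 0" --pt "1 0 0 -0.04 0 0 0" --pt "1 0 0 -0.04 0 0 0" --pt "1 0.04 0 0 0 0 0" --pt "1 0.04 0 0 0 0 0" --pt "1 0.04 0 0 0 0 0" --pt "1 0.04 0 0 0 0 0" --pt "1 0.04 0 0 0 0 0" --pt "1 0.03 0 0 0 0 0" --pt "1 0 0 0 0 0 0" --pt "1 0 0 0 0 0 0"

```text
time_s: 11.38
tool_pos: [0.6449, 0.4704, 0.3728]
tool_rot: [-179.9, 0.1, 87.2]
force: [0.5, -0.5, 0.3]
grip_width: 0.0003
```

Run:
```python
from h import *
np.set_printoptions(precision=4,suppress=True)
o=status.get_obs();print(o['time_s'],o['tool_pos'],o['force'])
P={}
for n in('scene','top'):
    im,d=cams.read_camera(n);cv2.imwrite(f'pics/{n}2.png',im[:,:,::-1])
    for t in('lid_knob','catch_tab'):
        for r in landmark_of(n,t)[:1]:
            rc=r['position'];P.setdefault(t,[]).append(ray(n,rc));print(n,t,r['conf'],rc,pt(n,rc,d[int(rc[0]),int(rc[1])]))
for t in P:
    if len(P[t])>1: print(t,tri(P[t]))
a=cv2.imread('pics/scene2.png')[270:450,250:480];a=cv2.resize(a,None,fx=1.7,fy=1.7)
b=cv2.imread('pics/top2.png')[120:290,130:330];b=cv2.resize(b,None,fx=1.8,fy=1.8)
h=min(len(a),len(b));cv2.imwrite('pics/f.png',np.hstack([a[:h],b[:h]]))
```

```text
11.3833 [0.6449 0.4704 0.3728] [ 0.5114 -0.4744  0.2703]
scene catch_tab 0.92 [418.1, 330.5] [0.6322 0.247  0.0731]
top lid_knob 0.62 [204.4, 212.9] [0.5409 0.2167 0.1174]
top catch_tab 0.58 [168.0, 206.1] [0.6294 0.2435 0.0725]
catch_tab (array([0.6312, 0.2454, 0.0658]), [np.float64(0.00031693505986830705), np.float64(0.00031693505986809324)])
```

View pics/f.png

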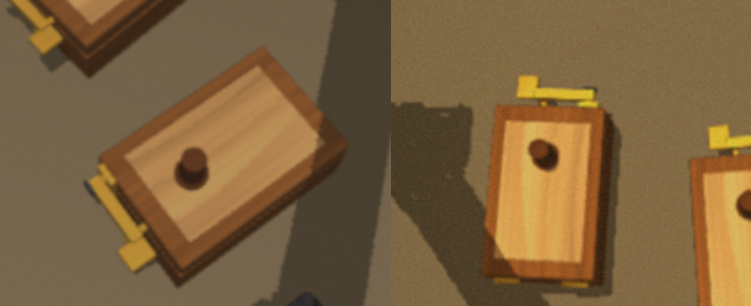

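Both views show the bar level and the lid shut. The tab measures about 66–68 mm high. The arm is clear, so I'll hand in the job.

```bash
python3 -c "
from cell import env; print(env.sign_off())"
```

```text
the job is handed in; nothing more can be done
None
```

I checked and latched the loose case, the one at about y = +0.22 m, and handed the job in at about 11.5 s; sign-off gives no verdict. I tugged its lid up about 20 mm by the knob, lowered it shut, and pressed the catch down with closed fingertips until the force rose to about 10 N.

**Last checks**
- **Catch:** the tab's centre measured 66 mm above the table from two views. Its top read about 73 mm from depth. The text gives 68 mm for the centre and so 72 mm for the top, so the catch is level.
- **Lid:** it looks shut in both views.
- **Arm:** it was clear of everything, with wrist force near zero. I did not go near the latched cases.

**Disagreements:**
- The two cameras' knob positions differed by a few millimetres, so I used a point between them.
- The final scene picture gave no network detection of the knob, though it is plainly visible.
- The gripper hid the tab during the press, so that step relied on the earlier measurement and the force reading.

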